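# Take the cooled dry-block stack apart

### The arm

A 7-joint arm with a two-finger parallel gripper is mounted at the origin on the work surface; the furniture and walls round the work are solid. World frame = base frame: x ahead of the robot, y to its left, z up, the work surface at z = 0. Lengths are in mm, angles in rad, forces in N, time in s.
With the tool pointing down it reaches from about 400 to 850 mm from the base axis. Payload 6.9 kg.
Tool frame: the origin (TCP) lies midway between the tips of the shut fingers; the grasp point (between the pads) lies 19 mm behind it; z points along the fingers, y is the line along which they close (so a half turn about z gives the same grasp; the last joint's range is limited). The gripper opens to 85 mm and grips with 20 to 120 N. Pads are 22 mm wide; open, the fingers measure 114 mm over their backs; the gripper's body (76 mm by 85 mm) begins 54 mm behind the grasp point. The pads swing forward as they close: fully open they stand 13 mm farther back than shut.
Start: joints at [1.377, 0.507, -0.238, 1.5, 0.126, 1.149, -0.155], TCP at [183.954, -597.304, 231.275] pointing down, gripper open.
Joint ranges: [-3.08, 3.08], [-0.24, 2.05], [-1.43, 1.35], [0, 2.5], [-1.52, 4.66], [0.17, 1.96], [-2.89, 2.89]. Speed limits (rad/s): [2.39, 2.39, 3.14, 3.14, 3.14, 3.14, 3.14].

### API

Orientations are given as [roll, pitch, yaw] about the fixed x, y, z axes, in that order (R = Rz(yaw) Ry(pitch) Rx(roll)).
In Python, from workcell import env gives the robot as it stands.
- The arm moves only by the tool arm_command, never from a script. Its argument "series" is a list of rows, each a list of 2 entries, a list of its own where there are three numbers: the shift along the world's x, y, z in mm, then the turn about the world's z in degrees. A call has 1 to 20 rows; each row is the pose to reach, as a shift and turn from the pose commanded when the call began; what a row does not reach only later rows make up. A row lasts 1/12 s, in which the tool goes at most 41.7 mm and 7.16 degrees, less where a joint would pass 70% of its speed; a pose out of reach is approached as far as the arm can. A call with a gripper value outside its range is refused whole. "hand" is the opening, from 0 (shut) to 1 (fully open), set as the call begins (left out, the last holds). The fingers move at their own pace and stop on an object; the grip force is fixed at half the most. Time passes only in rows, so rows that repeat a pose let the fingers close. It gives the time, the measured TCP pose, the force, the opening and the grip force at its end, in the units of the state.
- env.get_state(): the state, without advancing time (a new reading comes with each control period).
- env.camera(name): name is "side" or "top" or "wrist"; returns a dict with "image" (420x560x3 uint8, blue, green, red), "K" (3x3 intrinsics, pixels), "camera_from_world" (4x4, takes a point from world to camera coordinates); the wrist camera has in their place "mount" (4x4, takes a point from camera to tool coordinates, whose origin is the TCP and whose axes are the flange's). Camera axes: x right, y down, z forward; pixel columns grow to the right and rows downward; lengths in mm; the calibration is good to about 2 mm. A picture is of the moment at which its call begins: read the wrist's pose just before it. There is no depth.
- env.hand_in(): hands the job in; it is judged then, once.
Trained networks look in a picture, given as the dict that the camera call returned (one of the last four; its "shot" number tells which), for a name from the list of things; names that differ only in an ending like _2 or _b are one class to them, and where a whole thing is asked for, a point or a joint stands for the part that bears it (a point fixed in the world has none). Each returns a list of dicts, best first, with "confidence" (0 to 1); they miss things now and then, are a little off and sometimes report something else, mostly with a low value. They report only what shows in the picture. A call takes as long as a camera call. They do not tell look-alikes from the thing itself.
- env.spot_in(picture, query): "centre" ([x, y, z] in mm, in world coordinates, good to about 4 mm: the middle of the surface that is visible of it).
- env.regions_of(picture, query): "mask" (420x560 bool, what is visible of it).
The state is a dict: "clock": time; "joint_positions": joint angles; "joint_vel": joint speeds; "joint_torque": joint torques, N m; "tcp_pos": TCP position; "eef_rot": TCP orientation; "contact_force": force on the tool from outside, world axes, zero at the start; "ft_torque": the same for the moment, N m; "grip_width": finger opening in mm; "gripper_force": force on a finger pad.
Only numpy, scipy, OpenCV 4.12 (cv2) and the standard library are available. Lean on these libraries where they do the work, as an engineer would, in place of code of your own. Each camera call takes 0.05 s, during which the arm holds its last target. There are 200 camera calls.

### The job

The loaded heating block has cooled on the white tile; take the stack apart: stand the black-capped vial in the empty well of the vial rack, slip the reducing sleeve it sat in over the steel post, collar up, stand the amber dropper bottle in the glass dish on the rubber pad, and last lay the block, wells up, in the middle of the round cork mat. Empty the block completely before you move it, and leave the vial that is already in the rack standing where it is.

Things in the scene. Friction and masses are not known exactly. Their poses are not given: they have to be found in the camera images.
- vial_centre (a point): Clear screw vial with a black cap, 27 mm across and 58 mm tall (cap 23 mm across, top 10 mm). It stands upright inside the reducing sleeve, on the floor of that well of the heating block, 24 mm proud of the sleeve. Point: its centre, 29 mm above its underside; z is its axis, upward. 30 g.
- sleeve_centre (a point): Aluminium reducing sleeve, a tube 32 mm long, bore 30 mm, open at both ends: lower part 36 mm across, 18 mm long; above it a collar 45 mm across, 14 mm high. It hangs by the collar in a well of the block (2 mm play), so only the collar shows on top of the block; the vial stands inside it. Point: on its axis, 16 mm above its lower end; z is its axis, collar end up. 50 g.
- bottle_centre (a point): Amber glass dropper bottle with a white cap, 33 mm across, 85 mm tall; straight body up to about 55 mm, then it narrows to the 20 mm cap. It stands upright and loose on the floor of the block's other well, its lowest 20 mm inside the well. Point: its centre, 42.5 mm above its underside; z is its axis, upward. 60 g.
- block_centre (a point): Aluminium heating block, 106 mm long (its x), 58 wide (its y), 32 high (z up), with two round wells 40 mm across, 20 mm deep, centred 26 mm either side of its middle along x: sleeve and vial in the +x one, dropper bottle in the -x one. Lies loose on a fixed white tile 116 mm square, 8 mm thick. Point: its centre, 16 mm above its underside. 0.42 kg empty.
- empty_well (a point): Wooden vial rack, 106 mm long (its x), 54 mm wide, 28 mm high, fixed to the bench, with two round wells 42 mm in diameter, 22 mm deep (floor 6 mm above the bench). The point is the centre of the empty well's mouth, level with the rack's top; the other well lies 54 mm away along the rack's -x and holds another vial.
- neighbour_centre (a point): The vial already in the rack's other well: same vial but with a blue cap, 27 mm in diameter, 58 mm tall; bystander, to be left standing where it is. The point is its centre, half-way up.
- post_base (a point): Upright steel post with a rounded tip, 14 mm in diameter, on a round steel foot 68 mm in diameter and 8 mm thick, fixed to the bench; the tip is 45 mm above the bench. The point is on the post's axis at the top face of the foot (8 mm above the bench), on which the sleeve comes to rest.
- dish_floor (a point): Open round glass dish, 71 mm outside, about 66 mm inside, wall 15 mm high, floor 2 mm thick, on a round black rubber pad 90 mm across and 3 mm thick; both fixed to the bench. Point: the centre of the dish's floor, its upper side, 5 mm above the bench.
- mat_top (a point): Round cork mat, 120 mm in diameter, 9 mm thick, fixed to the bench. The point is the centre of its top face.
There are look-alikes about, which are no part of the job. Leave any red or yellow look-alike of the part that bears vial_centre alone.

How it is judged:
By the outcome, as a careful person would: the job done as asked, in the order asked, and still so for the second after the job is handed in, with the robot touching nothing.
It also fails if it takes over 115 s, if anything falls off the work surface, if the arm or the gripper's body presses on something with over 40 N, if the wrist force passes 120 N, or if a joint passes its speed limit or range.

## Working session

There is one attempt and no reset: what is moved stays moved. The work goes in short steps, Python scripts to look and compute and a tool call to move; the robot and the scene stay as the last step left them, time stands still between calls to the robot, and variables do not carry over. Pictures are saved under pics/ and viewed, at most 14 in all, crops included, and the job is handed in when it is done.

Besides the shell and the picture viewer there is one more tool, called by a JSON object that holds its "api" and its "payload". arm_command: Moves the arm, as the interface text tells. Its arguments: {"type":"object","properties":{"series":{"type":"array","items":{"type":"array"}},"hand":{"type":"number"}},"required":["series"]}

```bash
mkdir -p pics; ls
python3 - <<'E'
from workcell import env
import cv2, numpy as np
s=env.get_state(); print(s['clock'],s['tcp_pos'],s['eef_rot'],s['grip_width'])
names="vial_centre sleeve_centre bottle_centre block_centre empty_well neighbour_centre post_base dish_floor mat_top".split()
ims=[]
for c in ["top","side"]:
    p=env.camera(c); ims.append(p['image']); cv2.imwrite(f'pics/{c}0.png',p['image'])
    T=np.array(p['camera_from_world']);print(c,'cam pos',(-T[:3,:3].T@T[:3,3]).round())
    for n in names:
        try: print(n,[(np.round(d['centre']).tolist(),round(d['confidence'],2)) for d in env.spot_in(p,n)][:5])
        except Exception as e: print(n,e)
E
```

```text
pics
0.0 [ 183.77031202 -596.87097132  230.43919686] [-3.13984995e+00  1.88279188e-05  2.98823154e-01] 85.36924680181052
top cam pos [ 332. -179.  926.]
vial_centre [([590.0, -41.0, 54.0], 0.67), ([530.0, -44.0, 52.0], 0.42)]
sleeve_centre [([577.0, -139.0, 49.0], 0.69), ([427.0, -343.0, 14.0], 0.33)]
bottle_centre []
block_centre [([543.0, -156.0, 40.0], 0.84)]
empty_well [([568.0, -302.0, 29.0], 0.65)]
neighbour_centre [([564.0, -331.0, 57.0], 0.51)]
post_base [([527.0, -152.0, 86.0], 0.72)]
dish_floor [([428.0, -344.0, 8.0], 0.87)]
mat_top [([381.0, -211.0, 10.0], 0.89)]
side cam pos [511. 535. 554.]
vial_centre [([592.0, -31.0, 40.0], 0.7), ([532.0, -32.0, 37.0], 0.59), ([589.0, -132.0, 71.0], 0.54), ([570.0, -321.0, 50.0], 0.45)]
sleeve_centre [([584.0, -126.0, 54.0], 0.61)]
bottle_centre [([541.0, -140.0, 72.0], 0.62)]
block_centre [([557.0, -123.0, 34.0], 0.63)]
empty_well [([572.0, -303.0, 29.0], 0.89), ([587.0, -134.0, 69.0], 0.31)]
neighbour_centre [([576.0, -325.0, 50.0], 0.57)]
post_base [([427.0, -80.0, 12.0], 0.61)]
dish_floor [([430.0, -340.0, 2.0], 0.58)]
mat_top [([385.0, -207.0, 12.0], 0.7)]
```

View pics/top0.png

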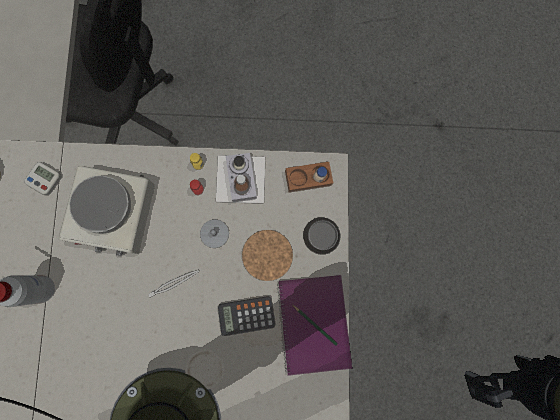

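View pics/side0.png

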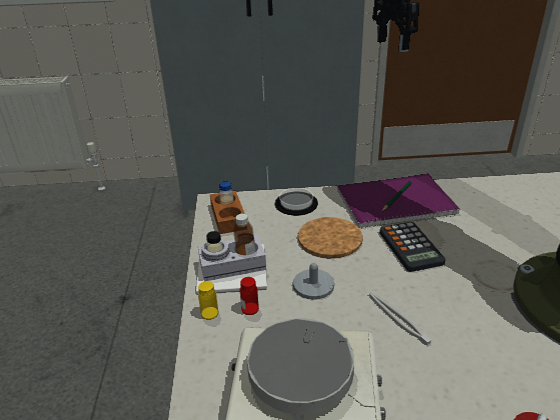

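Top picture: black-capped vial at (239,162) and white-capped bottle at (241,182) in the block; rack at (309,176) with its empty well on the left at about (296,178); post (214,233), dish (321,235), mat (268,254). Vial look-alikes: yellow (196,160), red (196,187), blue cap in the rack (321,174). Only the one at (239,162) has a black cap and stands in the block. I'll move over it for a closer look with the wrist camera.

{"api": "arm_command", "payload": {"series": [[[0, 0, 80], 0], [[296, 397, 110], -17], [[296, 397, 110], -17], [[296, 397, 110], -17], [[296, 397, 110], -17], [[296, 397, 110], -17], [[296, 397, 110], -17], [[296, 397, 110], -17], [[296, 397, 110], -17], [[296, 397, 110], -17], [[296, 397, 110], -17], [[296, 397, 110], -17], [[296, 397, 110], -17], [[296, 397, 110], -17], [[296, 397, 110], -17], [[296, 397, 110], -17], [[296, 397, 110], -17], [[296, 397, 110], -17], [[296, 397, 110], -17], [[296, 397, 110], -17]], "hand": 1}}

```text
clock: 2.67
tcp_pos: [479.5, -201.2, 341.2]
eef_rot: [3.141, 0.0, 0.0]
contact_force: [-0.3, 0.3, 0.4]
grip_width: 85.6
gripper_force: 0.0
```

```bash
cat > h.py <<'E'
from workcell import env
import cv2, numpy as np
from scipy.spatial.transform import Rotation as R
def wpic(name):
    s=env.get_state(); p=env.camera("wrist"); cv2.imwrite(f'pics/{name}.png',p['image'])
    T=np.eye(4); T[:3,:3]=R.from_euler('xyz',s['eef_rot']).as_matrix(); T[:3,3]=s['tcp_pos']
    p['wc']=T@np.array(p['mount']); return s,p
def ray(p,u,v):
    K=np.array(p['K'])
    T=p['wc'] if 'wc' in p else np.linalg.inv(np.array(p['camera_from_world']))
    d=T[:3,:3]@np.linalg.solve(K,[u,v,1.]); return T[:3,3],d
def onz(p,u,v,z):
    o,d=ray(p,u,v); return o+d*(z-o[2])/d[2]
E
python3 - <<'E'
from h import *
s,p=wpic('w1'); print(s['clock'],s['tcp_pos'],s['eef_rot']); print(p['wc'].round(2)); print(p['K'])
np.savez('pics/w1.npz',K=p['K'],wc=p['wc'])
for n in "vial_centre sleeve_centre bottle_centre block_centre empty_well neighbour_centre post_base dish_floor mat_top".split():
    print(n,[(np.round(d['centre']).tolist(),round(d['confidence'],2)) for d in env.spot_in(p,n)][:4])
E
```

```text
2.6667 [ 479.46711393 -201.19513478  341.22048196] [3.14149706e+00 1.98547084e-04 3.11829302e-04]
[[ 0.0000e+00 -9.5000e-01 -3.0000e-01  5.5781e+02]
 [-1.0000e+00 -0.0000e+00 -0.0000e+00 -2.0093e+02]
 [ 0.0000e+00  3.0000e-01 -9.5000e-01  4.8407e+02]
 [ 0.0000e+00  0.0000e+00  0.0000e+00  1.0000e+00]]
[[355.23366707   0.         274.10630604]
 [  0.         355.23366707 205.39334767]
 [  0.           0.           1.        ]]
vial_centre [([533.0, -47.0, 52.0], 0.96), ([585.0, -145.0, 76.0], 0.75), ([595.0, -44.0, 47.0], 0.65), ([557.0, -158.0, 43.0], 0.39)]
sleeve_centre [([585.0, -144.0, 49.0], 0.8)]
bottle_centre [([540.0, -150.0, 88.0], 0.81)]
block_centre [([554.0, -156.0, 42.0], 0.78)]
empty_well [([573.0, -302.0, 30.0], 0.61)]
neighbour_centre [([570.0, -324.0, 57.0], 0.56), ([381.0, -214.0, 8.0], 0.39)]
post_base [([429.0, -94.0, 6.0], 0.92), ([539.0, -148.0, 89.0], 0.41)]
dish_floor [([433.0, -343.0, 4.0], 0.77)]
mat_top [([381.0, -215.0, 8.0], 0.6)]
```

View pics/w1.png

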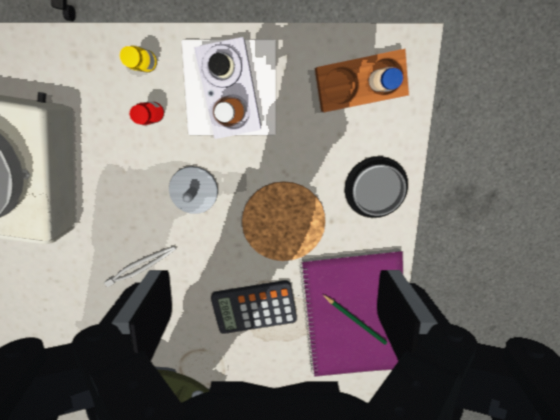

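The wrist picture shows everything: black-capped vial at (219,65) in the block, bottle (229,112), rack (362,80) with the empty well at (337,86), post (193,189), dish (376,187), mat (283,221). The red (146,112) and yellow (137,58) look-alikes stand outside the block. I'll confirm in an enlarged crop.

Run:
```python
import cv2
a=cv2.imread('pics/w1.png')[25:215,165:430]; cv2.imwrite('pics/c1.png',cv2.resize(a,None,fx=3,fy=3,interpolation=cv2.INTER_CUBIC))
```

```text
(no output)
```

View pics/c1.png

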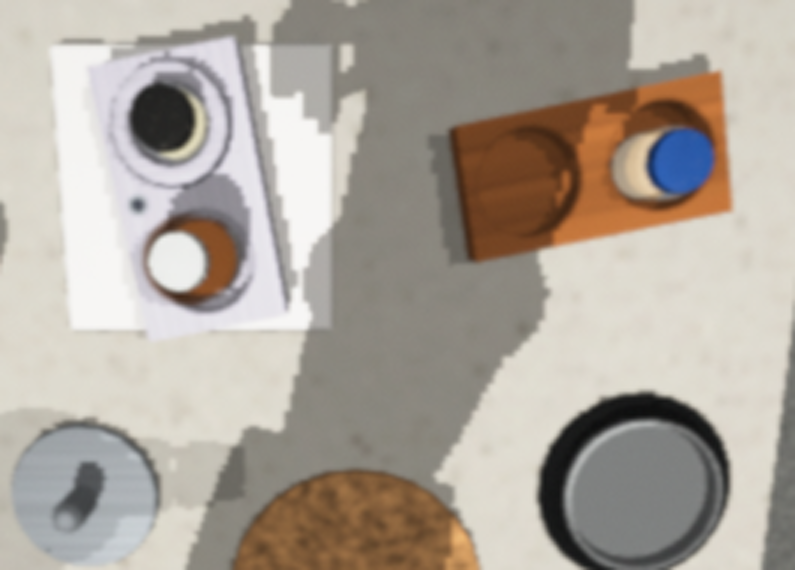

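The crop confirms it: the black cap at crop (164,117) sits in the collar in the block's upper well, and the empty rack well is at crop (520,182). Now I'll work out the positions.

Run:
```python
import numpy as np
from h import onz
q=np.load('pics/w1.npz'); p={'K':q['K'],'wc':q['wc']}
f=lambda u,v,z: onz(p,165+u/3,25+v/3,z)[:2].round(1)
print('vial',f(164,117,78),'sleeve',f(170,122,54),'bottle cap',f(178,262,105))
b=np.array([f(*c,40) for c in [(90,67),(235,37),(290,308),(150,340)]]); print('block',b.tolist(),b.mean(0), np.linalg.norm(np.diff(b,axis=0),axis=1))
r=np.array([f(*c,28) for c in [(452,128),(720,72),(733,210),(470,262)]]); print('rack',r.tolist(),r.mean(0),np.linalg.norm(np.diff(r,axis=0),axis=1))
for n,x in(('b',b[0]+b[1]-b[2]-b[3]),('r',r[0]+r[3]-r[1]-r[2])): print(n,'yaw',np.degrees(np.arctan2(x[1],x[0])), 'unit',x/np.linalg.norm(x))
print('well',f(520,182,28),'foot',f(85,493,8),'tip',f(67,520,45),'dish',f(643,494,18),'pad',f(634,490,3),'mat',onz(p,283.5,221,9))
```

```text
vial [ 587.  -143.2] sleeve [ 586.9 -142. ] bottle cap [ 538.5 -149.8]
block [[607.5, -110.3], [618.0, -166.1], [517.0, -186.0], [504.0, -128.2]] [ 561.625 -147.65 ] [ 56.77930961 102.94177966  59.24390264]
rack [[586.5, -251.1], [607.2, -356.0], [555.3, -367.1], [534.6, -260.4]] [ 570.9  -308.65] [106.9228694   53.07372231 108.68937391]
b yaw 10.472413536793953 unit [0.98334254 0.18176209]
r yaw 101.07020257793938 unit [-0.19201161  0.98139265]
well [ 566.1 -279.4] foot [430.2 -89.4] tip [428.1 -89.5] dish [ 432.5 -344.2] pad [ 430.4 -344.4] mat [ 383.88048735 -214.73968496    9.        ]
```

Vial about (587,-143), block yaw 10.5°. All lengths check out (block 103–107 × 58, rack 107 × 53). Going down on the vial, with the fingers closing across the block.

{"api": "arm_command", "payload": {"series": [[[107, 57, -100], 10], [[107, 57, -200], 10], [[107, 57, -200], 10], [[107, 57, -200], 10], [[107, 57, -200], 10], [[107, 57, -200], 10], [[107, 57, -200], 10], [[107, 57, -200], 10], [[107, 57, -200], 10], [[107, 57, -225], 10], [[107, 57, -250], 10], [[107, 57, -270], 10], [[107, 57, -284], 10], [[107, 57, -284], 10], [[107, 57, -284], 10], [[107, 57, -284], 10], [[107, 57, -284], 10]], "hand": 1}}

```text
clock: 4.58
tcp_pos: [588.0, -143.8, 59.4]
eef_rot: [3.14, -0.003, 0.176]
contact_force: [-0.5, -1.2, 0.0]
grip_width: 85.7
gripper_force: 0.0
```

{"api": "arm_command", "payload": {"series": [[[0, 0, 0], 0], [[0, 0, 0], 0], [[0, 0, 0], 0], [[0, 0, 0], 0], [[0, 0, 0], 0], [[0, 0, 0], 0], [[0, 0, 0], 0], [[0, 0, 0], 0], [[0, 0, 0], 0], [[0, 0, 0], 0], [[0, 0, 0], 0], [[0, 0, 0], 0], [[0, 0, 0], 0], [[0, 0, 0], 0]], "hand": 0}}

```text
clock: 5.75
tcp_pos: [587.3, -143.4, 57.6]
eef_rot: [3.141, -0.001, 0.177]
contact_force: [-0.8, -0.8, 5.6]
grip_width: 23.3
gripper_force: 58.8
```

{"api": "arm_command", "payload": {"series": [[[0, 0, 8], 0], [[0, 0, 16], 0], [[0, 0, 24], 0], [[0, 0, 34], 0], [[0, 0, 46], 0], [[0, 0, 60], 0], [[0, 0, 75], 0], [[0, 0, 90], 0], [[0, 0, 90], 0], [[0, 0, 90], 0]]}}

```text
clock: 6.58
tcp_pos: [587.5, -143.4, 148.5]
eef_rot: [3.141, -0.002, 0.177]
contact_force: [-0.2, -0.1, -0.5]
grip_width: 22.8
gripper_force: 58.9
```

Run:
```python
from h import *
p=env.camera('side'); a=p['image'][150:330,150:360]
s,w=wpic('w2'); a=cv2.resize(a,None,fx=2,fy=2,interpolation=cv2.INTER_CUBIC); b=w['image'][:360,:380]
cv2.imwrite('pics/m2.png',np.hstack([a,b])); print(s['clock'],s['grip_width'],s['contact_force'])
```

```text
6.6333 22.898790322519503 [-0.41144544  0.10789255 -0.93181208]
```

View pics/m2.png

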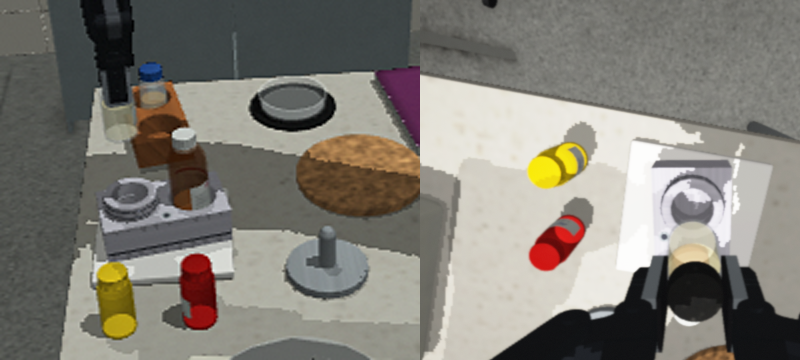

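The vial is held by its cap and the sleeve stayed in the block. Now to the empty well, turning so the fingers close across the rack.

{"api": "arm_command", "payload": {"series": [[[-21, -139, 0], -90], [[-21, -139, 0], -90], [[-21, -139, 0], -90], [[-21, -139, 0], -90], [[-21, -139, 0], -90], [[-21, -139, 0], -90], [[-21, -139, 0], -90], [[-21, -139, 0], -90], [[-21, -139, 0], -90], [[-21, -139, 0], -90], [[-21, -139, 0], -90], [[-21, -139, 0], -90], [[-21, -139, 0], -90], [[-21, -139, 0], -90], [[-21, -139, -30], -90], [[-21, -139, -60], -90], [[-21, -139, -70], -90], [[-21, -139, -70], -90], [[-21, -139, -70], -90]]}}

```text
clock: 8.27
tcp_pos: [565.7, -282.3, 77.1]
eef_rot: [3.14, 0.001, -1.393]
contact_force: [-0.4, -0.2, 0.4]
grip_width: 23.1
gripper_force: 59.0
```

Run:
```python
from h import *
p=env.camera('side'); a=p['image'][150:300,180:330]
s,w=wpic('w3'); a=cv2.resize(a,(360,360),interpolation=cv2.INTER_CUBIC); b=w['image'][60:420,100:500]
cv2.imwrite('pics/m3.png',np.hstack([a,b])); print(s['clock'],s['grip_width'],s['contact_force'],s['tcp_pos'],s['eef_rot'],s['joint_positions'])
```

```text
8.3167 23.11269852417131 [0.21689876 0.18495919 0.29791946] [ 566.5035825  -282.72338331   78.17735516] [-3.14078282e+00 -5.95778690e-04 -1.39350065e+00] [ 0.38778452  0.66291782  0.0607189   1.66805821 -0.05149651  0.81116772
 -2.49318918]
```

View pics/m3.png

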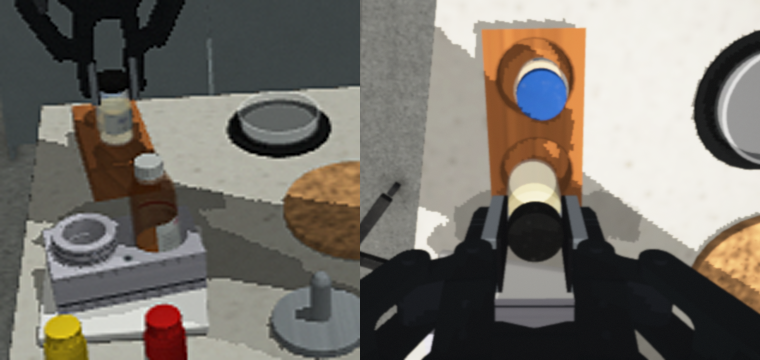

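Seen end-on, the vial lines up with both wells (well about x=536, vial about x=533). Lowering it.

{"api": "arm_command", "payload": {"series": [[[0, 0, -8], 0], [[0, 0, -16], 0], [[0, 0, -23], 0], [[0, 0, -28], 0], [[0, 0, -31], 0], [[0, 0, -33], 0], [[0, 0, -33], 0], [[0, 0, -33], 0], [[0, 0, -33], 0]]}}

```text
clock: 9.12
tcp_pos: [566.1, -282.4, 44.4]
eef_rot: [-3.141, -0.0, -1.394]
contact_force: [0.2, -0.2, -0.1]
grip_width: 22.8
gripper_force: 58.9
```

{"api": "arm_command", "payload": {"series": [[[0, 0, -1], 0], [[0, 0, -2], 0], [[0, 0, -2], 0], [[0, 0, -2], 0]]}}

```text
clock: 9.45
tcp_pos: [566.5, -282.8, 43.6]
eef_rot: [-3.14, -0.001, -1.394]
contact_force: [-1.8, -0.6, 8.8]
grip_width: 22.9
gripper_force: 59.8
```

Vial bottomed out at 8.8 N. Release, rise, and go back over the sleeve.

{"api": "arm_command", "payload": {"series": [[[0, 0, 0], 0], [[0, 0, 0], 0], [[0, 0, 0], 0], [[0, 0, 0], 0], [[0, 0, 0], 0], [[0, 0, 0], 0], [[0, 0, 0], 0], [[0, 0, 20], 0], [[0, 0, 50], 0], [[0, 0, 90], 0], [[0, 0, 120], 0], [[0, 0, 120], 0]], "hand": 1}}

```text
clock: 10.45
tcp_pos: [568.9, -284.1, 169.2]
eef_rot: [-3.133, -0.006, -1.395]
contact_force: [0.1, -1.6, 0.6]
grip_width: 85.4
gripper_force: 0.0
```

{"api": "arm_command", "payload": {"series": [[[21, 139, 0], 90], [[21, 139, 0], 90], [[21, 139, 0], 90], [[21, 139, 0], 90], [[21, 139, 0], 90], [[21, 139, 0], 90], [[21, 139, 0], 90], [[21, 139, 0], 90], [[21, 139, 0], 90], [[21, 139, 0], 90], [[21, 139, 0], 90], [[21, 139, 0], 90], [[21, 139, 0], 90], [[21, 139, 0], 90], [[21, 139, 0], 90]]}}

```text
clock: 11.7
tcp_pos: [586.8, -143.5, 162.0]
eef_rot: [-3.141, 0.0, 0.174]
contact_force: [-0.5, 0.1, 1.0]
grip_width: 85.5
gripper_force: 0.0
```

Run:
```python
from h import *
p=env.camera('side'); a=p['image'][150:300,180:330]
s,w=wpic('w4'); a=cv2.resize(a,(360,360),interpolation=cv2.INTER_CUBIC); b=w['image'][0:360,130:530]
cv2.imwrite('pics/m4.png',np.hstack([a,b])); print(s['clock'],s['tcp_pos'],s['eef_rot'])
np.savez('pics/w4.npz',K=w['K'],wc=w['wc'])
for n in ("sleeve_centre","bottle_centre"): print([(d['centre'],d['confidence']) for d in env.spot_in(w,n)][:2])
```

```text
11.75 [ 586.86366542 -143.44825356  162.09687976] [-3.14138282e+00  9.28251096e-05  1.73512366e-01]
[([581.1, -142.0, 51.0], 0.81)]
[([552.3, -145.0, 82.5], 0.88)]
```

View pics/m4.png

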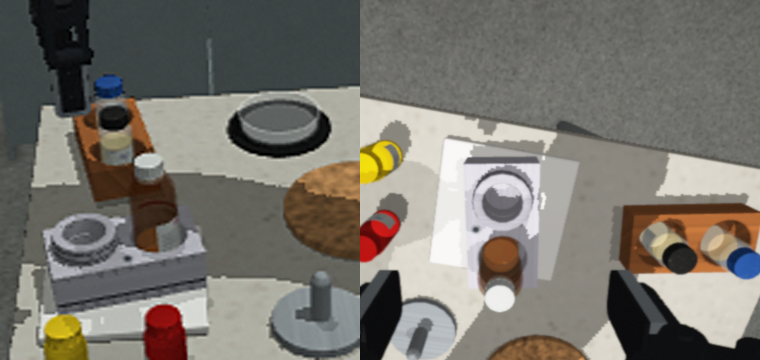

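The black-capped vial stands upright in the rack beside the blue one; the sleeve (full picture (273,201)) and bottle are still in the block. Refining both positions.

Run:
```python
import numpy as np
from h import onz
q=np.load('pics/w4.npz'); p={'K':q['K'],'wc':q['wc']}
print('collar',onz(p,273,201,54),'cap',onz(p,270,294,105),'foot',onz(p,193,328,8))
```

```text
collar [ 588.88808266 -142.37249696   54.        ] cap [ 542.44064054 -148.66383842  105.        ] foot [432.7736157  -89.53928256   8.        ]
```

{"api": "arm_command", "payload": {"series": [[[0, 0, -40], 0], [[0, 0, -80], 0], [[0, 0, -110], 0], [[0, 0, -120], 0], [[0, 0, -120], 0], [[0, 0, -120], 0], [[0, 0, -120], 0]], "hand": 0.62}}

```text
clock: 12.48
tcp_pos: [588.5, -143.4, 44.3]
eef_rot: [3.14, -0.003, 0.176]
contact_force: [0.0, -0.7, -0.4]
grip_width: 52.9
gripper_force: 0.0
```

Now feel for the block top in small steps.

{"api": "arm_command", "payload": {"series": [[[0, 0.5, -2], 0], [[0, 0.5, -4], 0], [[0, 0.5, -4], 0], [[0, 0.5, -4], 0]]}}

```text
clock: 12.82
tcp_pos: [587.1, -142.9, 38.8]
eef_rot: [3.141, -0.001, 0.176]
contact_force: [-0.9, -0.0, -0.4]
grip_width: 52.9
gripper_force: 0.0
```

{"api": "arm_command", "payload": {"series": [[[0, 0, -1], 0], [[0, 0, -2], 0], [[0, 0, -2], 0], [[0, 0, -2], 0]]}}

```text
clock: 13.15
tcp_pos: [587.1, -142.9, 36.6]
eef_rot: [3.141, -0.0, 0.177]
contact_force: [-1.4, 0.6, 3.7]
grip_width: 52.9
gripper_force: 1.9
```

Contact starts at about TCP z 36.6. Back off 2 mm and close.

{"api": "arm_command", "payload": {"series": [[[0, 0, 2], 0], [[0, 0, 2], 0], [[0, 0, 2], 0], [[0, 0, 2], 0], [[0, 0, 2], 0], [[0, 0, 2], 0], [[0, 0, 2], 0], [[0, 0, 2], 0]], "hand": 0}}

```text
clock: 13.82
tcp_pos: [587.2, -142.8, 38.5]
eef_rot: [3.141, -0.0, 0.177]
contact_force: [-0.1, 0.7, 5.4]
grip_width: 43.0
gripper_force: 61.7
```

{"api": "arm_command", "payload": {"series": [[[0, 0, 5], 0], [[0, 0, 10], 0], [[0, 0, 18], 0], [[0, 0, 28], 0], [[0, 0, 40], 0], [[0, 0, 55], 0], [[0, 0, 75], 0], [[0, 0, 90], 0], [[0, 0, 90], 0], [[0, 0, 90], 0]]}}

```text
clock: 14.65
tcp_pos: [587.5, -143.0, 129.6]
eef_rot: [3.141, -0.002, 0.176]
contact_force: [-0.1, 0.1, -0.9]
grip_width: 42.8
gripper_force: 60.9
```

Run:
```python
from h import *
p=env.camera('side'); a=p['image'][120:270,180:330]
s,w=wpic('w5'); a=cv2.resize(a,(360,360),interpolation=cv2.INTER_CUBIC); b=w['image'][60:420,80:480]
cv2.imwrite('pics/m5.png',np.hstack([a,b])); print(s['clock'],s['grip_width'],s['contact_force'],s['tcp_pos'])
```

```text
14.7 42.33702561416107 [ 0.24642559  0.08156335 -1.24738506] [ 586.80743743 -142.96665583  128.55219603]
```

View pics/m5.png

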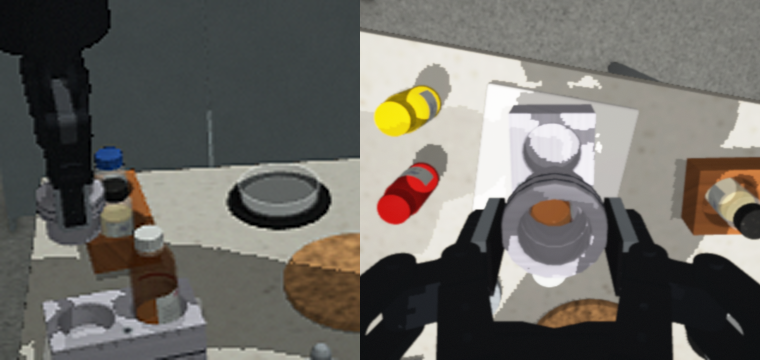

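Sleeve held upright, clear of the block. Rise over the bottle, then to the post.

{"api": "arm_command", "payload": {"series": [[[0, 0, 35], 0], [[-156.5, 53.3, 40], 0], [[-156.5, 53.3, 40], 0], [[-156.5, 53.3, 40], 0], [[-156.5, 53.3, 40], 0], [[-156.5, 53.3, 40], 0], [[-156.5, 53.3, 40], 0], [[-156.5, 53.3, 5], 0], [[-156.5, 53.3, -30], 0], [[-156.5, 53.3, -60], 0], [[-156.5, 53.3, -60], 0], [[-156.5, 53.3, -60], 0], [[-156.5, 53.3, -60], 0], [[-156.5, 53.3, -60], 0]]}}

```text
clock: 15.92
tcp_pos: [431.9, -89.7, 69.7]
eef_rot: [3.141, -0.002, 0.176]
contact_force: [0.0, 0.5, 0.4]
grip_width: 42.7
gripper_force: 61.3
```

Run:
```python
from h import *
p=env.camera('side'); a=p['image'][180:330,240:390]
s,w=wpic('w6'); a=cv2.resize(a,(360,360),interpolation=cv2.INTER_CUBIC); b=w['image'][60:420,80:480]
cv2.imwrite('pics/m6.png',np.hstack([a,b])); print(s['clock'],s['grip_width'],s['contact_force'],s['tcp_pos'])
```

```text
15.9667 42.59921137996594 [ 0.71286682 -0.02808054  0.07530531] [431.80994799 -89.74686201  69.7307856 ]
```

View pics/m6.png

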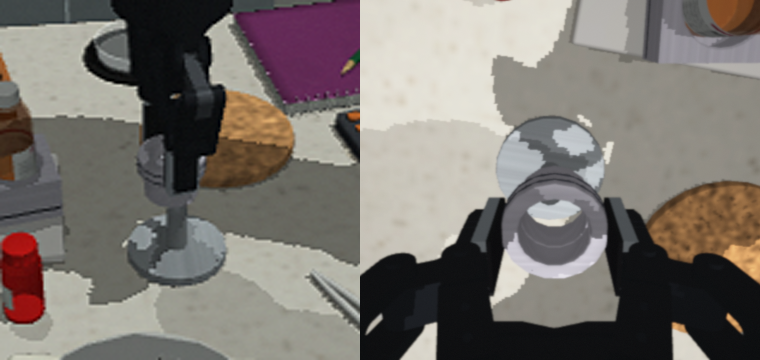

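The post lines up with the sleeve in both views (side crop: post x=176, sleeve about 172; wrist: foot 551, sleeve 555). Lowering.

{"api": "arm_command", "payload": {"series": [[[0, 0, -6], 0], [[0, 0, -12], 0], [[0, 0, -20], 0], [[0, 0, -28], 0], [[0, 0, -36], 0], [[0, 0, -40], 0], [[0, 0, -42], 0], [[0, 0, -42], 0], [[0, 0, -42], 0], [[0, 0, -42], 0]]}}

```text
clock: 16.85
tcp_pos: [430.6, -89.5, 26.4]
eef_rot: [3.142, -0.0, 0.177]
contact_force: [0.5, 0.5, -0.6]
grip_width: 42.9
gripper_force: 61.3
```

{"api": "arm_command", "payload": {"series": [[[0, 0, -1], 0], [[0, 0, -2], 0], [[0, 0, -2], 0], [[0, 0, -2], 0]]}}

```text
clock: 17.18
tcp_pos: [430.7, -89.6, 24.4]
eef_rot: [3.141, -0.001, 0.177]
contact_force: [0.6, 0.0, 0.3]
grip_width: 42.9
gripper_force: 61.4
```

{"api": "arm_command", "payload": {"series": [[[0, 0, -1], 0], [[0, 0, -1.5], 0], [[0, 0, -1.5], 0], [[0, 0, -1.5], 0]]}}

```text
clock: 17.52
tcp_pos: [430.8, -89.6, 24.2]
eef_rot: [3.14, -0.001, 0.177]
contact_force: [-4.5, 0.5, 24.3]
grip_width: 42.8
gripper_force: 63.4
```

Resting on the foot. Ease off, release, rise, and go above the bottle.

{"api": "arm_command", "payload": {"series": [[[0, 0, 1.2], 0], [[0, 0, 1.2], 0], [[0, 0, 1.2], 0], [[0, 0, 1.2], 0], [[0, 0, 1.2], 0], [[0, 0, 1.2], 0], [[0, 0, 1.2], 0], [[0, 0, 1.2], 0], [[0, 0, 20], 0], [[0, 0, 50], 0], [[0, 0, 90], 0], [[0, 0, 130], 0], [[0, 0, 165], 0], [[0, 0, 165], 0], [[0, 0, 165], 0]], "hand": 1}}

```text
clock: 18.77
tcp_pos: [431.5, -89.8, 189.6]
eef_rot: [3.139, -0.004, 0.176]
contact_force: [0.2, 0.3, -0.6]
grip_width: 85.4
gripper_force: 0.0
```

{"api": "arm_command", "payload": {"series": [[[60, -60, 165], 0], [[60, -60, 165], 0], [[60, -60, 165], 0], [[60, -60, 165], 0], [[60, -60, 165], 0], [[60, -60, 165], 0], [[60, -60, 165], 0]]}}

```text
clock: 19.35
tcp_pos: [490.5, -149.8, 351.6]
eef_rot: [-3.141, 0.001, 0.176]
contact_force: [-0.5, 0.3, -1.6]
grip_width: 85.5
gripper_force: 0.0
```

Run:
```python
from h import *
s,w=wpic('w7'); print(s['clock'],s['grip_width'],s['tcp_pos'])
np.savez('pics/w7.npz',K=w['K'],wc=w['wc'])
for n in ("bottle_centre","block_centre","sleeve_centre"): print(n,[(np.round(d['centre'],1),d['confidence']) for d in env.spot_in(w,n)][:2])
```

```text
19.35 85.47338569258675 [ 490.53158178 -149.76955033  351.57435117]
bottle_centre [(array([ 542.6, -144.1,   88.5]), 0.83), (array([ 569.9, -142.4,   45.3]), 0.2)]
block_centre [(array([ 569.5, -144.9,   39.3]), 0.98)]
sleeve_centre [(array([429.4, -90.8,  36.6]), 0.92), (array([ 564.9, -277.1,   55.2]), 0.48)]
```

View pics/w7.png

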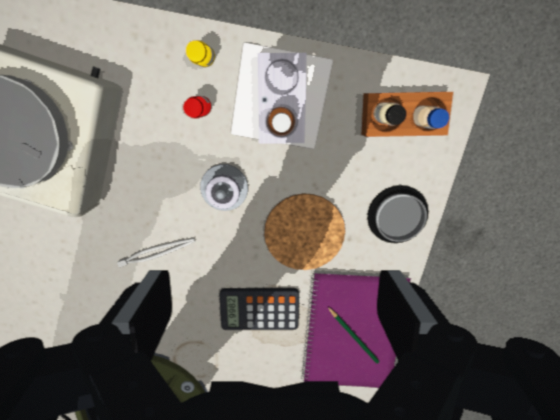

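The sleeve sits over the post (223,190), collar up, with the post tip in its bore. Bottle cap at (282,123), emptied well (283,75), mat (304,231), dish (399,217).

Run:
```python
import numpy as np
from h import onz
q=np.load('pics/w7.npz'); p={'K':q['K'],'wc':q['wc']}
for n,a in dict(cap=(282,123,105),well=(283,75,40),mat=(304,231,9),dish=(400.5,218,18),pad=(398,215,3)).items(): print(n,onz(p,*a).round(1))
```

```text
cap [ 538.5 -149.8  105. ]
well [ 589.2 -143.    40. ]
mat [ 384.6 -213.2    9. ]
dish [ 431.6 -343.    18. ]
pad [ 431.1 -344.6    3. ]
```

{"api": "arm_command", "payload": {"series": [[[47.5, -0.5, -40], 0], [[47.5, -0.5, -80], 0], [[47.5, -0.5, -120], 0], [[47.5, -0.5, -160], 0], [[47.5, -0.5, -200], 0], [[47.5, -0.5, -200], 0], [[47.5, -0.5, -200], 0], [[47.5, -0.5, -230], 0], [[47.5, -0.5, -260], 0], [[47.5, -0.5, -285], 0], [[47.5, -0.5, -300], 0], [[47.5, -0.5, -308], 0], [[47.5, -0.5, -308], 0], [[47.5, -0.5, -308], 0], [[47.5, -0.5, -308], 0]]}}

```text
clock: 20.8
tcp_pos: [539.3, -150.3, 46.7]
eef_rot: [3.14, -0.003, 0.176]
contact_force: [1.0, -0.2, -0.5]
grip_width: 85.3
gripper_force: 0.0
```

{"api": "arm_command", "payload": {"series": [[[0, 0, 0], 0], [[0, 0, 0], 0], [[0, 0, 0], 0], [[0, 0, 0], 0], [[0, 0, 0], 0], [[0, 0, 0], 0], [[0, 0, 0], 0], [[0, 0, 0], 0], [[0, 0, 0], 0], [[0, 0, 0], 0], [[0, 0, 0], 0], [[0, 0, 0], 0]], "hand": 0}}

```text
clock: 21.8
tcp_pos: [538.1, -150.0, 45.3]
eef_rot: [3.141, -0.0, 0.177]
contact_force: [-0.9, 0.3, 5.4]
grip_width: 30.9
gripper_force: 59.1
```

{"api": "arm_command", "payload": {"series": [[[0, 0, 5], 0], [[0, 0, 10], 0], [[0, 0, 20], 0], [[0, 0, 32], 0], [[0, 0, 45], 0], [[0, 0, 60], 0], [[0, 0, 75], 0], [[0, 0, 90], 0], [[0, 0, 90], 0], [[0, 0, 90], 0]]}}

```text
clock: 22.63
tcp_pos: [538.5, -150.2, 136.0]
eef_rot: [3.141, -0.002, 0.176]
contact_force: [-0.0, -0.0, -0.9]
grip_width: 30.8
gripper_force: 59.3
```

Run:
```python
from h import *
p=env.camera('side'); a=p['image'][120:300,180:360]
s,w=wpic('w8'); a=cv2.resize(a,(360,360),interpolation=cv2.INTER_CUBIC); b=w['image'][60:420,80:480]
cv2.imwrite('pics/m8.png',np.hstack([a,b])); print(s['clock'],s['grip_width'],s['contact_force'],s['tcp_pos'])
```

```text
22.6833 30.875039930962494 [-0.74768523 -0.92173775 -0.24355352] [ 537.85773175 -150.08594435  135.03770451]
```

View pics/m8.png

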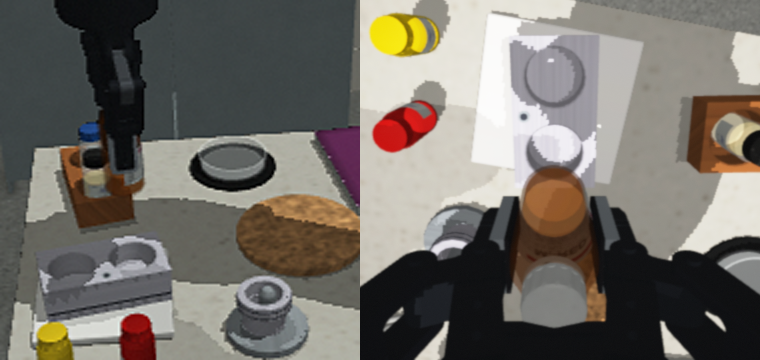

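Bottle held upright, block empty, sleeve collar-up on the post. Now to the dish.

{"api": "arm_command", "payload": {"series": [[[-106.3, -193.7, 0], 0], [[-106.3, -193.7, 0], 0], [[-106.3, -193.7, 0], 0], [[-106.3, -193.7, 0], 0], [[-106.3, -193.7, 0], 0], [[-106.3, -193.7, 0], 0], [[-106.3, -193.7, 0], 0], [[-106.3, -193.7, 0], 0], [[-106.3, -193.7, -35], 0], [[-106.3, -193.7, -65], 0], [[-106.3, -193.7, -85], 0], [[-106.3, -193.7, -95], 0], [[-106.3, -193.7, -102], 0], [[-106.3, -193.7, -103], 0], [[-106.3, -193.7, -103], 0], [[-106.3, -193.7, -103], 0], [[-106.3, -193.7, -103], 0]]}}

```text
clock: 24.15
tcp_pos: [432.4, -344.1, 32.9]
eef_rot: [3.14, -0.001, 0.177]
contact_force: [0.2, 0.4, -0.2]
grip_width: 30.6
gripper_force: 59.5
```

{"api": "arm_command", "payload": {"series": [[[0, 0, -1], 0], [[0, 0, -2], 0], [[0, 0, -2], 0], [[0, 0, -2], 0]]}}

```text
clock: 24.48
tcp_pos: [432.0, -344.1, 30.5]
eef_rot: [3.141, -0.001, 0.176]
contact_force: [-1.4, -0.5, 6.1]
grip_width: 30.6
gripper_force: 60.0
```

{"api": "arm_command", "payload": {"series": [[[0, 0, 0], 0], [[0, 0, 0], 0], [[0, 0, 0], 0], [[0, 0, 0], 0], [[0, 0, 0], 0], [[0, 0, 0], 0], [[0, 0, 0], 0], [[0, 0, 15], 0], [[0, 0, 40], 0], [[0, 0, 75], 0], [[0, 0, 115], 0], [[0, 0, 150], 0], [[0, 0, 180], 0], [[0, 0, 180], 0]], "hand": 1}}

```text
clock: 25.65
tcp_pos: [434.3, -345.0, 216.0]
eef_rot: [3.134, -0.007, 0.177]
contact_force: [1.1, -0.2, 0.3]
grip_width: 85.1
gripper_force: 0.0
```

{"api": "arm_command", "payload": {"series": [[[83, 183, 40], 0], [[83, 183, 40], 0], [[83, 183, 40], 0], [[83, 183, 40], 0], [[83, 183, 40], 0], [[83, 183, 40], 0], [[83, 183, 40], 0], [[83, 183, 40], 0]]}}

```text
clock: 26.32
tcp_pos: [514.2, -161.2, 249.2]
eef_rot: [3.141, 0.001, 0.177]
contact_force: [0.1, -0.4, 0.7]
grip_width: 85.1
gripper_force: 0.0
```

Run:
```python
from h import *
s,w=wpic('w9'); print(s['clock'],s['grip_width'],s['tcp_pos'],s['eef_rot'])
np.savez('pics/w9.npz',K=w['K'],wc=w['wc'])
b=cv2.resize(w['image'][0:280,140:500],None,fx=2,fy=2,interpolation=cv2.INTER_CUBIC); cv2.imwrite('pics/m9.png',b)
```

```text
26.3167 85.0997135327707 [ 514.17890185 -161.21604378  249.17833512] [3.14126771e+00 1.22921064e-03 1.76783233e-01]
```

View pics/m9.png

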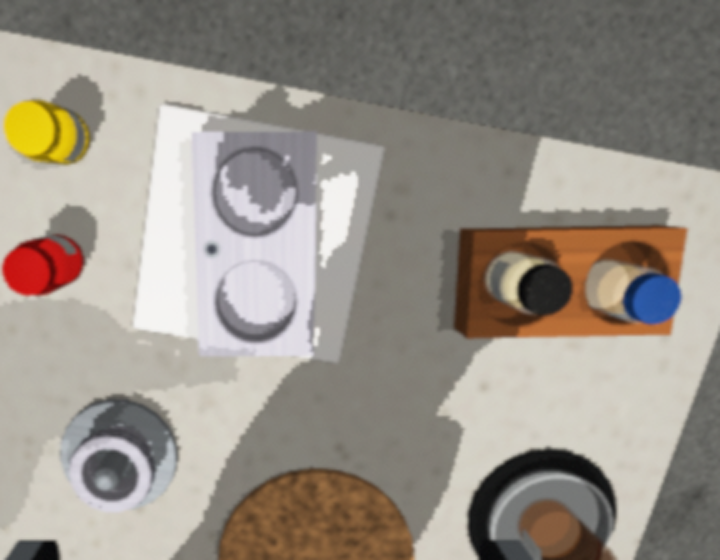

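The block is empty (wells at crop (255,191) and (256,300)), and the bottle stands in the dish at (548,520). Computing the block pose.

Run:
```python
import numpy as np
from h import onz
q=np.load('pics/w9.npz'); p={'K':q['K'],'wc':q['wc']}
f=lambda u,v,z=40: onz(p,140+u/2,v/2,z)[:2]
b=np.array([f(193,133),f(316,132),f(315,357),f(200,356)]); w=np.array([f(255,191),f(256,300)])
print(b.round(1).tolist(),b.mean(0),w.mean(0),np.linalg.norm(w[0]-w[1]))
for x in (b[0]+b[1]-b[2]-b[3],w[0]-w[1]): print(np.degrees(np.arctan2(x[1],x[0])))
```

```text
[[607.8, -109.4], [618.2, -165.3], [513.6, -185.7], [503.9, -128.2]] [ 560.86070604 -147.14672257] [ 562.21001919 -146.63546279] 51.57656277486867
10.637120484761995
10.370638569027037
```

{"api": "arm_command", "payload": {"series": [[[47.3, 13.7, -40], 0.5], [[47.3, 13.7, -80], 0.5], [[47.3, 13.7, -120], 0.5], [[47.3, 13.7, -160], 0.5], [[47.3, 13.7, -170], 0.5], [[47.3, 13.7, -170], 0.5], [[47.3, 13.7, -195], 0.5], [[47.3, 13.7, -215], 0.5], [[47.3, 13.7, -230], 0.5], [[47.3, 13.7, -238], 0.5], [[47.3, 13.7, -238], 0.5], [[47.3, 13.7, -238], 0.5], [[47.3, 13.7, -238], 0.5]]}}

```text
clock: 27.45
tcp_pos: [562.8, -147.6, 13.2]
eef_rot: [3.141, -0.002, 0.185]
contact_force: [-0.4, 0.6, -0.3]
grip_width: 85.4
gripper_force: 0.0
```

{"api": "arm_command", "payload": {"series": [[[0, 0, 0], 0], [[0, 0, 0], 0], [[0, 0, 0], 0], [[0, 0, 0], 0], [[0, 0, 0], 0], [[0, 0, 0], 0], [[0, 0, 0], 0], [[0, 0, 0], 0], [[0, 0, 0], 0], [[0, 0, 0], 0]], "hand": 0}}

```text
clock: 28.28
tcp_pos: [562.5, -146.9, 13.0]
eef_rot: [3.141, -0.001, 0.185]
contact_force: [-1.0, -0.2, 8.0]
grip_width: 56.8
gripper_force: 65.4
```

{"api": "arm_command", "payload": {"series": [[[0, 0, 5], 0], [[0, 0, 10], 0], [[0, 0, 20], 0], [[0, 0, 35], 0], [[0, 0, 50], 0], [[0, 0, 65], 0], [[0, 0, 65], 0], [[0, 0, 65], 0]]}}

```text
clock: 28.95
tcp_pos: [562.4, -147.2, 77.7]
eef_rot: [3.141, -0.002, 0.185]
contact_force: [-0.0, -0.1, -3.4]
grip_width: 57.1
gripper_force: 64.9
```

{"api": "arm_command", "payload": {"series": [[[-40, -15, 10], 0], [[-178, -67, 10], 0], [[-178, -67, 10], 0], [[-178, -67, 10], 0], [[-178, -67, 10], 0], [[-178, -67, 10], 0], [[-178, -67, 10], 0], [[-178, -67, -20], 0], [[-178, -67, -45], 0], [[-178, -67, -55], 0], [[-178, -67, -59], 0], [[-178, -67, -59], 0], [[-178, -67, -59], 0], [[-178, -67, -59], 0]]}}

```text
clock: 30.12
tcp_pos: [384.9, -214.0, 18.4]
eef_rot: [3.141, -0.001, 0.186]
contact_force: [-0.6, -0.4, -3.5]
grip_width: 56.9
gripper_force: 65.7
```

Run:
```python
from h import *
s,w=wpic('w10'); p=env.camera('side'); t=env.camera('top')
print(s['clock'],s['grip_width'],s['contact_force'],s['tcp_pos'])
a=cv2.resize(p['image'][170:270,260:400],(392,280),interpolation=cv2.INTER_CUBIC); c=cv2.resize(t['image'][210:300,210:336],(392,280),interpolation=cv2.INTER_CUBIC)
cv2.imwrite('pics/m10.png',np.vstack([np.hstack([a,c]),w['image'][140:420,:].repeat(1,0)[:, :560] if 0 else np.pad(w['image'][140:420],((0,0),(0,224),(0,0)))]))
```

```text
30.1167 56.94806626939485 [-0.63776115 -0.43158186 -3.54853962] [ 384.91829148 -213.99270795   18.37432266]
```

View pics/m10.png

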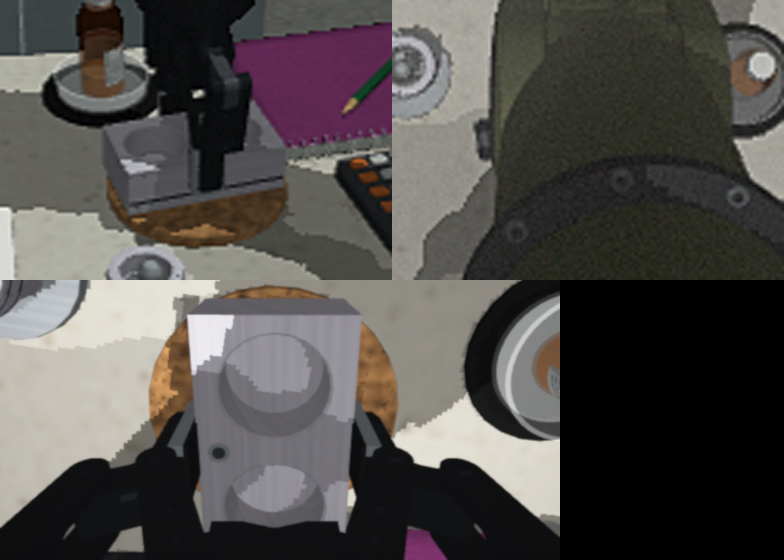

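The block is centred on the mat (mat spans x 150–397, block 188–360). Lowering.

{"api": "arm_command", "payload": {"series": [[[0, 0, -2], 0], [[0, 0, -4], 0], [[0, 0, -4.5], 0], [[0, 0, -5], 0], [[0, 0, -5], 0], [[0, 0, -5], 0]]}}

```text
clock: 30.77
tcp_pos: [384.2, -214.3, 13.9]
eef_rot: [3.14, -0.001, 0.185]
contact_force: [-3.4, 0.9, 17.9]
grip_width: 56.9
gripper_force: 68.5
```

{"api": "arm_command", "payload": {"series": [[[0, 0, 0.7], 0], [[0, 0, 0.7], 0], [[0, 0, 0.7], 0], [[0, 0, 0.7], 0], [[0, 0, 0.7], 0], [[0, 0, 0.7], 0], [[0, 0, 0.7], 0], [[0, 0, 15], 0], [[0, 0, 40], 0], [[0, 0, 75], 0], [[0, 0, 115], 0], [[0, 0, 155], 0], [[0, 0, 195], 0], [[0, 0, 235], 0], [[60, 0, 275], 0], [[60, 0, 300], 0], [[60, 0, 300], 0], [[60, 0, 300], 0], [[60, 0, 300], 0]], "hand": 1}}

```text
clock: 32.35
tcp_pos: [443.3, -213.9, 311.9]
eef_rot: [-3.141, 0.001, 0.186]
contact_force: [-0.3, -0.5, -1.2]
grip_width: 85.2
gripper_force: 0.0
```

Run:
```python
from h import *
s,w=wpic('w11'); p=env.camera('side'); print(s['clock'],s['contact_force'],s['tcp_pos'])
np.savez('pics/w11.npz',K=w['K'],wc=w['wc'])
a=cv2.resize(p['image'][150:330,180:400],(367,300)); b=w['image'][20:320,90:520]
cv2.imwrite('pics/m11.png',np.hstack([a,b]))
m=max(env.regions_of(w,'block_centre'),key=lambda d:d['confidence'])['mask']; v,u=np.nonzero(m); print(onz(w,u.mean(),v.mean(),38)[:2])
```

```text
32.35 [-0.30236767 -0.54040471 -1.2030278 ] [ 443.25820121 -213.86493617  311.90925503]
[ 388.17352502 -214.25082365]
```

View pics/m11.png

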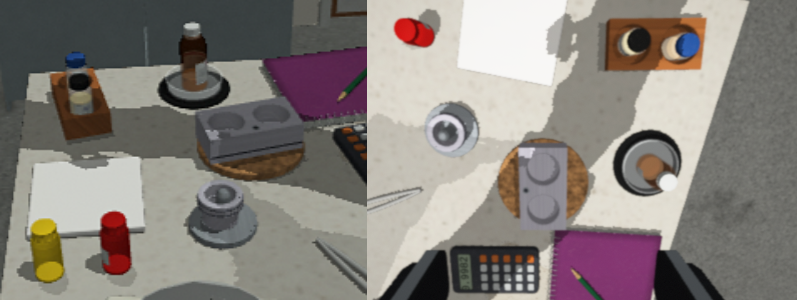

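All four things are in place and upright. One quick check that the block is centred before handing in.

Run:
```python
import numpy as np
from h import onz
q=np.load('pics/w11.npz'); p={'K':q['K'],'wc':q['wc']}
f=lambda u,v,z: onz(p,u-277,v+20,z).round(1)
print('wells mid',f(543,188,41),'mat',f(543,181.5,9),'bottle foot',f(649,170,10),'dish',f(648,166,18))
```

```text
wells mid [ 385.9 -214.6   41. ] mat [ 384.3 -214.2    9. ] bottle foot [ 425.3 -346.4   10. ] dish [ 431.9 -341.1   18. ]
```

The block sits within 2 mm of the mat centre, so I'm handing in.

```bash
python3 -c "
from workcell import env
print(env.hand_in())"
```

```text
the job is handed in; nothing more can be done
None
```

I handed the job in at about 32 s, done in the order asked: the vial is in the empty rack well, the sleeve is collar-up on the post, the bottle is in the dish, and the emptied block lies wells up within about 2 mm of the mat's centre; the blue-capped vial was left standing, and the hand-in returned no verdict.

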